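# Shut and key-lock the filter hatch of a vacuum packer

## Robot

A 6-joint arm with a two-finger parallel gripper is mounted at the origin on the work surface. World frame = base frame: x ahead of the robot, y to its left, z up, the work surface at z = 0. Lengths are in mm, angles in degrees, forces in N, time in s.
With the tool pointing down it reaches from about 300 to 850 mm from the base axis. Payload 4.2 kg.
Tool frame: the origin (TCP) lies at the very end of the fingers, on their centre line; the grasp point (between the pads) lies 19 mm behind it; z points along the fingers, y is the line along which they close (so a half turn about z gives the same grasp; the last joint's range is limited). The gripper opens to 91 mm and grips with 3 to 60 N. Pads are 32 mm wide; open, the fingers measure 118 mm over their backs; the gripper's body (76 mm by 178 mm) begins 60 mm behind the grasp point.
Start: joints at [-69.328, 18.312, 89.639, -0, 72.044, -1.146], TCP at [213.711, -533.827, 213.976] pointing down, gripper open.
Joint ranges: [-177.97, 177.97], [-48.28, 115.42], [12.27, 149.76], [-77.06, 257.06], [2.81, 150.46], [-146.56, 146.56]. Speed limits (degrees/s): [147.25, 147.25, 180, 180, 180, 180].

## Interface

Orientations are given as [roll, pitch, yaw] about the fixed x, y, z axes, in that order (R = Rz(yaw) Ry(pitch) Rx(roll)).
In Python, from workcell import env, eyes gives the robot as it stands.
- The arm moves only by the tool send_rows, never from a script. Its argument "targets" is text: rows parted by semicolons, each of 7 numbers parted by spaces: the shift along the tool's x, y, z in m, then the turn, a rotation vector about the tool's x, y, z in degrees, then the opening in per cent of the stroke, from 0 (shut) to 100 (fully open). A call has 1 to 12 rows; each row is the pose to reach, as a shift and turn from the pose commanded when the call began, along the tool's axes at that moment; what a row does not reach only later rows make up. A row lasts 1/12 s, in which the tool goes at most 41.7 mm and 7.16 degrees, less where a joint would pass 70% of its speed; a pose out of reach is approached as far as the arm can. A call with a gripper value outside its range is refused whole. The fingers move at their own pace and stop on an object; "grip_force" is the grip in N (left out, the last holds). Time passes only in rows, so rows that repeat a pose let the fingers close. It gives the time, the measured TCP pose, the force, the opening and the grip force at its end, in the units of the state.
- env.state(): the state, without advancing time (a new reading comes with each control period).
- eyes.grab_frame(name): name is "side" or "top"; returns a dict with "image" (400x640x3 uint8, blue, green, red), "fovy" (degrees; the focal length in pixels is half the picture's height over the tangent of half this angle, whatever the lens; pixels are square), "cx", "cy" (the principal point, pixels), "eye" and "attitude" of the camera in the world. Camera axes: x right, y up, looking along -z (the intrinsics and any distortion apply to the point x, -y, -z); pixel columns grow to the right and rows downward; lengths in mm; the calibration is good to about 2 mm. A picture is of the moment at which its call begins. There is no depth.
- env.job_done(): hands the job in; it is judged then, once.
The state is a dict: "time_s": time; "qpos": joint angles; "qvel": joint speeds; "effort": joint torques, N m; "ee_pos": TCP position; "ee_rot": TCP orientation; "force": force on the tool from outside, world axes, zero at the start; "torque": the same for the moment, N m; "gripper_width": finger opening in mm; "gripper_force": force on a finger pad.
Only numpy, scipy, OpenCV 4.12 (cv2) and the standard library are available. Lean on these libraries where they do the work, as an engineer would, in place of code of your own. Each camera call takes 0.05 s, during which the arm holds its last target. There are 200 camera calls.

## Task

Swing the packing machine's filter hatch shut, then lock its slotted push-and-turn fastener with the flat key from the holder: press it in, give it a quarter turn clockwise and let it spring back up flush. Put the key back upright in its holder, fully down, and leave the other things on the bench alone.

Things in the scene. Friction and masses are not known exactly. Their poses are not given: they have to be found in the camera images.
- machine: Fixed steel vacuum packing machine, 240 x 260 mm (x by y), deck 85 mm high; origin under it (it spans x = -110 to +130 mm), x to its rear, y to its left, z up. A black chamber cover, 130 mm high, fills the rear from x = +48 mm. In front is the filter well, 132 by 140 mm, centred at x = -30, y = 0; its lid is hinged along x on the well's left, at y = +72, z = 85 mm.
- lid (a joint): Lid angle (rad): 0 = shut, flat on the deck; starts standing open at 1.4 to 1.8 (stop at 1.82), where friction holds it. Aluminium, 132 x 142 x 8 mm, 350 g; opening, its free edge swings up and over to the machine's left (+y). Pushed over past upright from its left side, to about 1.1, it comes down by itself in some 2 s, slowed by the hinge.
- lid_edge (a point): Middle of the lid's free edge, 142 mm from the hinge line, at half thickness. Shut, it lies at the right-hand (machine -y) rim of the well.
- fastener (a point): Nominal centre of the fastener's face on the lid, 72 mm from the hinge line, 105 mm above the bench when shut; axes as the machine's then. The real fastener floats stiffly in an oversize hole: its axis lies up to 5 mm off this point, both in x and in y, and must be found. Steel disc 37 mm across with one slot right across it, 4.5 mm wide, 6 deep; a dark collar, inside 40 mm, outside 58, 12 high, stands round it level with its face and moves with it, closing the slot's ends.
- turn (a joint): Fastener turn (rad), clockwise seen from above the shut lid: 0 = open, slot along the machine's x; 1.571 = locked, slot along the machine's y. Beyond 0.1 rad of play it turns only while pressed in 3 mm or more. Let go at either end it springs up and catches; between them it stays stuck down.
- press (a joint): How far the fastener is pressed into the lid (m): 0 = up, its face level with the collar; 0.005 = fully down. A spring holds it up: it begins to sink at 6 N and is fully down at 12 N. Its place takes 30 N sideways before it shifts.
- key: Loose steel key, 80 g, upright in its holder: flat blade 22 mm wide, 3 thick, 14 long, under a guard 38 x 18 x 5 mm; above it a flat handle 32 wide, 10 thick, 40 tall. Origin at the middle of the blade's lower end, z up (handle z = 19 to 59 mm), x along the width of blade and handle (grip the handle across y). A half turn about z gives the same key.
- holder: Grey key holder, fixed, 70 x 46 x 25 mm; origin under it on the bench, x along its long side, y across.
- pocket (a point): Centre of the holder's pocket at its mouth, on top of the holder (25 mm above the bench); pocket 31 mm along the holder's x, 12 mm along y, 22 mm deep. The key stands in it with its guard resting on the top, so the blade's end is then 14 mm below this point.
- tubs: Stack of black takeaway tubs, 172 x 127 x 75 mm, loose; origin at its underside. Leave alone.
- bowl: Small steel bowl, 120 mm across, 50 mm high, loose; origin at its underside. Leave alone.
- jug: Clear measuring jug, 100 mm across, 120 mm high, loose; origin at its underside. Leave alone.
- soap: White soap bottle, 60 mm across, 170 mm high, loose; origin at its underside. Leave alone.
- tin: Small tin, 56 mm across, 75 mm high, loose; origin at its underside. Leave alone.
- spatula: Spatula with a dark handle, 260 mm long, loose, lying flat. Leave alone.
- weight: Knobbed brass scale weight, 44 mm across, 50 mm high, loose; origin at its underside. Leave alone.
Things that resemble listed ones, but are neither listed nor needed, are in the scene too. Leave any red or turquoise look-alike of the holder alone.

How it is judged:
By the outcome, as a careful person would: the job done as asked, in the order asked, and still so for the second after the job is handed in, with the robot touching nothing.
It also fails if it takes over 72 s, if anything falls off the work surface, if the arm or the gripper's body presses on something with over 40 N, if the wrist force passes 120 N, or if a joint passes its speed limit or range.

## Working session

There is one attempt and no reset: what is moved stays moved. The work goes in short steps, Python scripts to look and compute and a tool call to move; the robot and the scene stay as the last step left them, time stands still between calls to the robot, and variables do not carry over. Pictures are saved under pics/ and viewed, at most 10 in all, crops included, and the job is handed in when it is done.

Besides the shell and the picture viewer there is one more tool, called after "Call:" as name(argument=value, ...) on one line, values as JSON. send_rows: Moves the arm, as the interface text tells. Its arguments: {"type":"object","properties":{"targets":{"type":"string"},"grip_force":{"type":"number"}},"required":["targets"]}

```bash
ls; mkdir -p pics
python3 - <<'E'
from workcell import env, eyes
import cv2
for n in("side","top"):
    f=eyes.grab_frame(n); cv2.imwrite(f"pics/{n}0.png",f["image"]); print({k:v for k,v in f.items() if k!="image"})
print(env.state())
E
```

```text
pics
{'fovy': 51.27336868512048, 'cx': 314.1416176566583, 'cy': 203.71145123508475, 'eye': array([ 363.34385736, -654.16592502,  928.35335862]), 'attitude': array([ 39.13114479,  -0.09927085, -14.66778971])}
{'fovy': 43.87082302280562, 'cx': 313.17671617756827, 'cy': 193.4478063415093, 'eye': array([ 399.21327248,   18.83989051, 1367.08951991]), 'attitude': array([ 6.22426381e+00, -5.09860844e-02, -9.08841068e+01])}
{'time_s': 0.1, 'qpos': array([-6.93266266e+01,  1.83475465e+01,  8.96985972e+01, -2.79361854e-03,
        7.20426785e+01, -1.14427511e+00]), 'qvel': array([-0.04468153, -0.11366117, -0.16103669,  0.0792633 ,  0.08720475,
       -0.04943572]), 'effort': array([ 4.14859487e-04, -4.13331628e+01, -2.32510132e+01,  7.29598291e-02,
        4.21874668e-02, -4.93059486e-05]), 'ee_pos': array([ 213.54764357, -533.40258767,  213.21421828]), 'ee_rot': array([-1.79911142e+02,  8.81880236e-04,  2.18185126e+01]), 'force': array([-0.97052049, -0.42758552,  0.19164656]), 'torque': array([-0.00107065,  0.01860243,  0.00948172]), 'gripper_force': 0.0, 'gripper_width': 91.26459891625805}
```

View pics/side0.png

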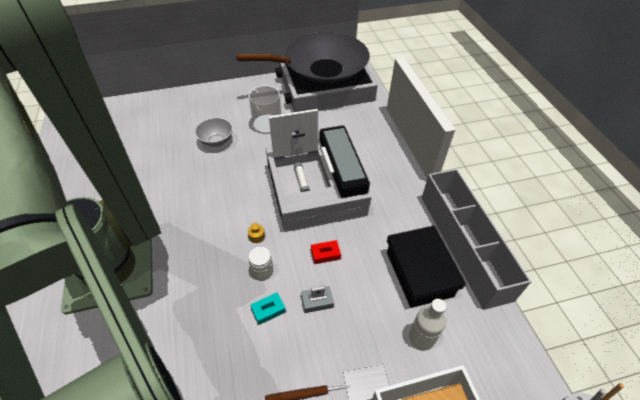

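View pics/top0.png

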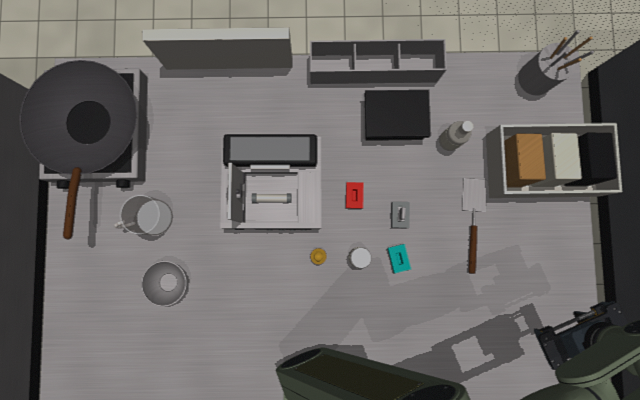

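```bash
cat > h.py <<'E'
import numpy as np, cv2
from scipy.spatial.transform import Rotation as Ro
from workcell import env, eyes
CAM={}
def grab(n):
    f=eyes.grab_frame(n); return f
def par(f):
    F=200/np.tan(np.radians(f["fovy"]/2)); R=Ro.from_euler("xyz",f["attitude"],degrees=True).as_matrix()
    return F,R,np.array(f["eye"]),f["cx"],f["cy"]
def proj(f,P):
    F,R,e,cx,cy=par(f); p=(np.atleast_2d(P)-e)@R
    return np.c_[cx+F*p[:,0]/-p[:,2], cy-F*p[:,1]/-p[:,2]]
def ray(f,u,v):
    F,R,e,cx,cy=par(f); return e,R@np.array([(u-cx)/F,-(v-cy)/F,-1])
def onz(f,u,v,z):
    e,d=ray(f,u,v); return e+d*(z-e[2])/d[2]
def crop(f,u0,v0,w,h,s):
    c=cv2.resize(f["image"][v0:v0+h,u0:u0+w],None,fx=s,fy=s,interpolation=cv2.INTER_CUBIC)
    for k in range((u0+9)//10*10,u0+w,10): cv2.line(c,((k-u0)*s,0),((k-u0)*s,6 if k%50 else 16),(0,255,0),1)
    for k in range((v0+9)//10*10,v0+h,10): cv2.line(c,(0,(k-v0)*s),(6 if k%50 else 16,(k-v0)*s),(0,255,0),1)
    return c
def tri(fa,a,fb,b):
    A=[];B=[]
    for f,(u,v) in((fa,a),(fb,b)):
        e,d=ray(f,u,v); d/=np.linalg.norm(d); M=np.eye(3)-np.outer(d,d); A.append(M);B.append(M@e)
    return np.linalg.solve(sum(A),sum(B))
E
python3 - <<'E'
from h import *
t=grab("top");s=grab("side")
a=crop(t,215,125,110,110,3);b=crop(t,380,190,50,50,6);c=crop(s,260,100,115,130,3);d=crop(s,295,280,45,35,6)
im=np.zeros((600,800,3),np.uint8)
for p,(x,y) in((a,(0,0)),(b,(400,0)),(c[:,:],(0,0)),(d,(400,320))):
    pass
im[0:260,0:330]=a[:260] if 0 else cv2.resize(a,(330,330))[:260]*0
im=np.zeros((600,800,3),np.uint8)
im[:330,:330]=a; im[:300,340:640]=b; 
c=c[:]; im[330:600,0:0]=0
im[:,:][310:310+210,340:610]=d
cv2.imwrite("pics/c1.png",im); cv2.imwrite("pics/c2.png",crop(s,255,95,125,140,4))
for u,v in((221,229),(321,229),(321,137)): print(onz(t,u,v,85))
E
```

```text
[450.52202752 254.41521144  85.        ]
[446.55519168  -3.19327111  85.        ]
[687.98610775  -7.33144487  85.        ]
```

View pics/c1.png

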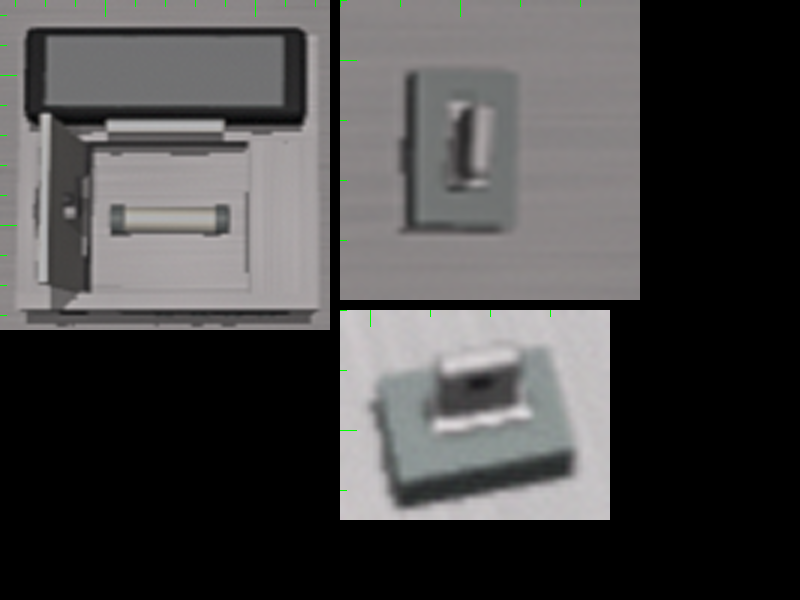

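View pics/c2.png

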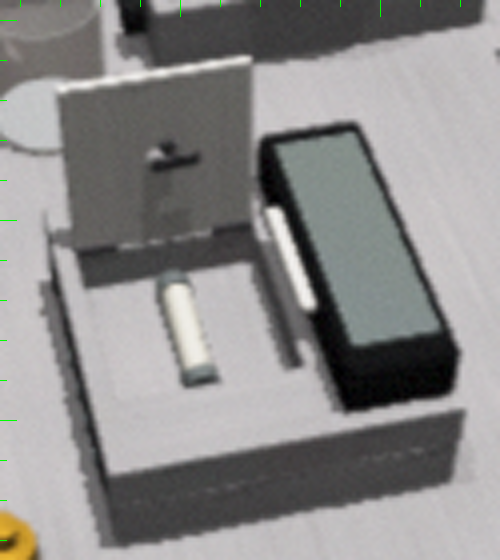

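Run:
```python
from h import *
from scipy.optimize import least_squares
t=grab("top");s=grab("side")
def fit(obs,x0):
    def res(p):
        r=[]
        R=Ro.from_euler("z",p[2]).as_matrix()
        for f,L,uv in obs: r.append(proj(f,R@np.array(L,float)+[p[0],p[1],0])[0]-np.array(uv)+.4)
        return np.ravel(r)
    q=least_squares(res,x0,loss="soft_l1"); return q.x*[1,1,57.3],res(q.x).round(1)
# machine
o=[(t,(-110,130,85),(221,228)),(t,(-110,-130,85),(321,228)),(s,(-110,-130,85),(282,213.2)),(s,(130,-130,85),(370.7,197.5))]
print(fit(o,[558,125,0]))
# holder: corners up to labelled with x long side = world x
T=[(392.2,201.7),(409.7,202),(409.3,228.7),(391.7,228)]
S=[(301.7,291.3),(330,286.3),(334.2,304.2),(304.5,308.7)]
lt=[(35,23,25),(35,-23,25),(-35,-23,25),(-35,23,25)]
ls=[(-35,23,25),(35,23,25),(35,-23,25),(-35,-23,25)]
print(fit([(t,a,b) for a,b in zip(lt,T)],[480,-200,0]))
print(fit([(s,a,b) for a,b in zip(ls,S)],[480,-200,0]))
print(fit([(t,a,b) for a,b in zip(lt,T)]+[(s,a,b) for a,b in zip(ls,S)],[480,-200,0]))
print("key",onz(t,403.1,213.8,70),onz(s,317.9,287.4,70),tri(t,(403.1,213.8),s,(317.9,287.4)))
# key line in top
for p in((397.1+6,190+109/6-.4),):pass
print(onz(t,380+146/6-.4,190+108/6,70),onz(t,380+137/6-.4,190+182/6,70))
# lid free edge: top view corners & side
print(tri(t,(215+45/3,125+113/3),s,(255+250/4,95+60/4)),tri(t,(215+42/3,125+283/3),s,(255+58/4,95+92/4)))
```

```text
(array([561.72718358, 125.83089466,  -0.99988347]), array([-0.9,  0.1,  0. ,  0.3,  0. ,  1.1,  0.6, -0.1]))
(array([ 484.16939304, -219.53808357,   -2.81057043]), array([ 0.2,  0.2, -0.3,  0.5, -0.2, -0.4,  0.3, -0.3]))
(array([ 485.9848029 , -220.64870179,   -4.55164471]), array([-0.2, -0.2,  0.2,  0.2, -0.1, -0.2,  0.1,  0.2]))
(array([ 485.27116993, -220.16015123,   -3.74859903]), array([ 0.7, -0.3,  0.1,  0.2, -0.2, -0.7,  0.3, -0.8, -0.7, -0.1, -0.3,
       -0. , -0.3, -0.6, -0.1,  0.2]))
key [ 483.48568061 -218.88334343   70.        ] [ 487.5629374  -219.33389024   70.        ] [ 485.5233273  -219.15952549   69.94308872]
[ 498.65996317 -221.59966424   70.        ] [ 466.42796432 -216.54247805   70.        ]
[599.25125956 208.46737912 224.67674312] [468.48990518 210.68087453 222.61558759]
```

```bash
cat >> h.py <<'E'
def plan(pos,yaw):
    s=env.state(); R0=Ro.from_euler("xyz",s["ee_rot"],degrees=True); R1=Ro.from_euler("xyz",[180,0,yaw],degrees=True)
    print("shift",(R0.inv().apply(np.array(pos)-s["ee_pos"])/1000).round(4),"rot",np.degrees((R0.inv()*R1).as_rotvec()).round(2),
     "| at",s["ee_pos"].round(1),s["ee_rot"].round(2),"F",s["force"].round(1),"t",round(s["time_s"],2),"j",s["qpos"].round(0),"w",round(s["gripper_width"],1))
E
python3 -c "
from h import *
plan([400,-100,340],100);plan([535,275,330],172)
t=grab('top');print(onz(t,140,217,0),onz(t,145,180,60))"
```

```text
shift [ 0.3342 -0.3334 -0.1262] rot [-3.000e-02 -2.000e-02 -7.818e+01] | at [ 213.7 -533.7  213.7] [-179.97    0.     21.82] F [0.2 0.  0.5] t 0.3 j [-69.  18.  90.  -0.  72.  -1.] w 90.9
shift [ 0.5989 -0.6314 -0.116 ] rot [-1.0000e-02 -4.0000e-02 -1.5018e+02] | at [ 213.7 -533.7  213.7] [-179.97    0.     21.82] F [0.2 0.  0.5] t 0.3 j [-69.  18.  90.  -0.  72.  -1.] w 90.9
[490.34998244 493.19577684   0.        ] [584.4845807  461.30756312  60.        ]
```

Call:
send_rows(targets="0 0 -0.04 0 0 0 0;0.334 -0.333 -0.126 0 0 -78 0;0.334 -0.333 -0.126 0 0 -78 0;0.334 -0.333 -0.126 0 0 -78 0;0.334 -0.333 -0.126 0 0 -78 0;0.334 -0.333 -0.126 0 0 -78 0;0.334 -0.333 -0.126 0 0 -78 0;0.334 -0.333 -0.126 0 0 -78 0;0.334 -0.333 -0.126 0 0 -78 0;0.334 -0.333 -0.126 0 0 -78 0;0.334 -0.333 -0.126 0 0 -78 0;0.334 -0.333 -0.126 0 0 -78 0", grip_force=20)

```text
time_s: 1.35
ee_pos: [392.0, -117.6, 336.9]
ee_rot: [179.9, 0.0, 100.1]
force: [0.4, -1.8, 0.6]
gripper_width: 13.9
gripper_force: 0.0
```

```bash
python3 -c "
from h import *
plan([535,275,330],172)"
```

```text
shift [0.3613 0.2099 0.0068] rot [ 2.000e-02  6.000e-02 -7.186e+01] | at [ 392.  -117.6  336.9] [1.7995e+02 3.0000e-02 1.0014e+02] F [ 0.4 -1.8  0.6] t 1.35 j [-18.  -0.  95.  -0.  85. -28.] w 13.9
```

Call:
send_rows(targets="0.345 0.205 0 0 0 -72 0;0.345 0.205 0 0 0 -72 0;0.345 0.205 0 0 0 -72 0;0.345 0.205 0 0 0 -72 0;0.345 0.205 0 0 0 -72 0;0.345 0.205 0 0 0 -72 0;0.345 0.205 0 0 0 -72 0;0.345 0.205 0 0 0 -72 0;0.345 0.205 0 0 0 -72 0;0.345 0.205 0 0 0 -72 0;0.345 0.205 0 0 0 -72 0;0.345 0.205 0 0 0 -72 0")

```text
time_s: 2.35
ee_pos: [535.0, 256.3, 335.1]
ee_rot: [-179.9, -0.1, 171.9]
force: [-1.2, 0.2, -0.8]
gripper_width: 0.4
gripper_force: 0.0
```

```bash
python3 -c "
from h import *
plan([535,275,195],172);plan([535,135,195],172)
t=grab('top');s=grab('side')
cv2.imwrite('pics/p2.png',np.hstack([crop(t,190,110,130,140,3),crop(s,240,80,130,140,3)]))"
```

```text
shift [0.0024 0.0187 0.1401] rot [-0.08 -0.08 -0.12] | at [535.  256.3 335.1] [-1.7992e+02 -8.0000e-02  1.7188e+02] F [-1.2  0.2 -0.8] t 2.35 j [ 25.  17.  74.  -0.  89. -57.] w 0.4
shift [-0.0173 -0.1199  0.1403] rot [-0.08 -0.08 -0.12] | at [535.  256.3 335.1] [-1.7992e+02 -8.0000e-02  1.7188e+02] F [-1.2  0.2 -0.8] t 2.35 j [ 25.  17.  74.  -0.  89. -57.] w 0.4
```

View pics/p2.png

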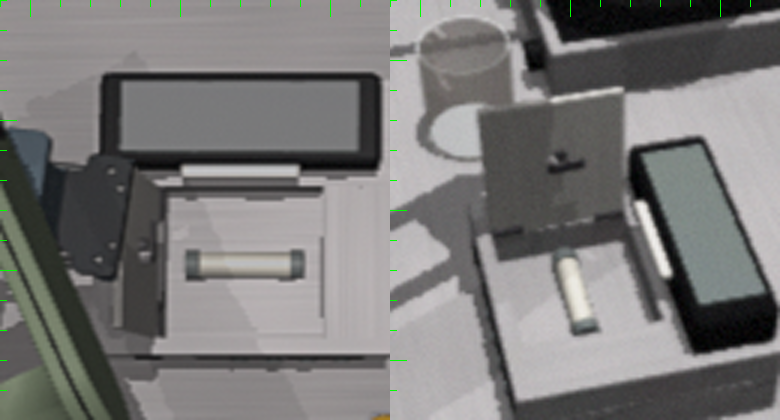

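Call:
send_rows(targets="0.002 0.019 0.04 0 0 0 0;0.002 0.019 0.08 0 0 0 0;0.002 0.019 0.12 0 0 0 0;0.002 0.019 0.14 0 0 0 0;0.002 0.019 0.14 0 0 0 0;0 -0.002 0.14 0 0 0 0;-0.002 -0.017 0.14 0 0 0 0;-0.003 -0.027 0.14 0 0 0 0;-0.004 -0.035 0.14 0 0 0 0;-0.005 -0.043 0.14 0 0 0 0;-0.006 -0.051 0.14 0 0 0 0;-0.007 -0.059 0.14 0 0 0 0")

```text
time_s: 3.45
ee_pos: [534.0, 195.5, 196.8]
ee_rot: [179.9, 0.1, 171.8]
force: [1.3, 2.1, -0.1]
gripper_width: 0.4
gripper_force: 0.6
```

Call:
send_rows(targets="-0.001 -0.008 0 0 0 0 0;-0.002 -0.016 0 0 0 0 0;-0.003 -0.024 0 0 0 0 0;-0.004 -0.032 0 0 0 0 0;-0.005 -0.040 0 0 0 0 0;-0.006 -0.048 0 0 0 0 0;-0.007 -0.056 0 0 0 0 0;-0.008 -0.061 0 0 0 0 0;-0.008 -0.061 -0.02 0 0 0 0;-0.008 -0.061 -0.06 0 0 0 0;-0.008 -0.061 -0.1 0 0 0 0;-0.008 -0.061 -0.14 0 0 0 0")

```text
time_s: 4.45
ee_pos: [532.3, 133.9, 337.6]
ee_rot: [-180.0, -0.0, 171.8]
force: [0.4, 1.0, 0.1]
gripper_width: 0.3
gripper_force: 0.0
```

```bash
python3 -c "
from h import *
plan([485,-219,200],172);
t=grab('top');s=grab('side')
cv2.imwrite('pics/p3.png',np.hstack([crop(t,190,110,130,140,3),crop(s,240,80,130,140,3)]))"
```

```text
shift [-0.0036 -0.356   0.1378] rot [-0.03 -0.05 -0.19] | at [532.3 133.9 337.6] [-1.7997e+02 -5.0000e-02  1.7181e+02] F [0.4 1.  0.1] t 4.45 j [ 13.  13.  79.  -0.  88. -69.] w 0.3
```

View pics/p3.png

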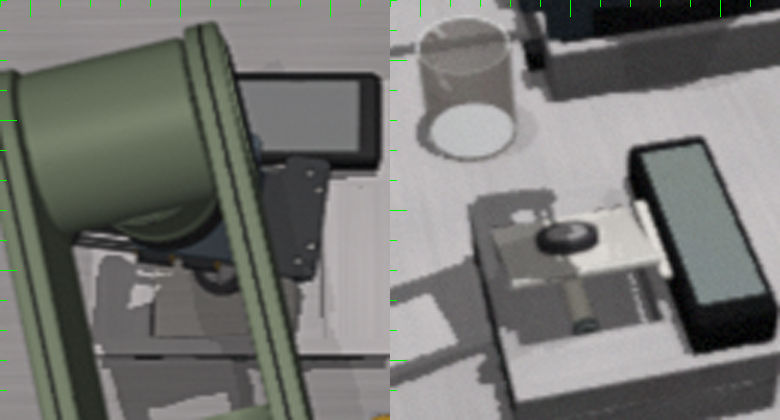

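Call:
send_rows(targets="-0.004 -0.356 0 0 0 -2 60;-0.004 -0.356 0 0 0 -2 60;-0.004 -0.356 0 0 0 -2 60;-0.004 -0.356 0 0 0 -2 60;-0.004 -0.356 0 0 0 -2 60;-0.004 -0.356 0 0 0 -2 60;-0.004 -0.356 0 0 0 -2 60;-0.004 -0.356 0.04 0 0 -2 60;-0.004 -0.356 0.08 0 0 -2 60;-0.004 -0.356 0.12 0 0 -2 60;-0.004 -0.356 0.14 0 0 -2 60;-0.004 -0.356 0.14 0 0 -2 60")

```text
time_s: 5.55
ee_pos: [480.2, -217.2, 187.9]
ee_rot: [179.7, -1.0, 173.7]
force: [-1.0, 0.1, 0.3]
gripper_width: 54.5
gripper_force: 0.0
```

```bash
python3 -c "
from h import *
plan([485.3,-219.2,110],173);
t=grab('top');s=grab('side')
im=np.zeros((570,780,3),np.uint8)
im[:300,:300]=crop(t,370,180,60,60,5);im[:300,310:610]=crop(s,285,260,60,60,5);im[300:570,:390]=crop(t,190,120,130,90,3);im[310:,390:780]=crop(s,240,110,130,90,3)[:260]
cv2.imwrite('pics/p4.png',im)
st=env.state();print(proj(t,st['ee_pos']),proj(s,st['ee_pos']))"
```

```text
shift [-0.0066 -0.0019  0.0778] rot [ 0.31 -0.96  0.71] | at [ 480.2 -217.2  187.9] [179.68  -0.95 173.71] F [-1.   0.1  0.3] t 5.55 j [ -26.   16.   97.   -0.   68. -109.] w 54.5
[[412.50006711 209.35385777]] [[317.35343768 258.09843576]]
```

View pics/p4.png

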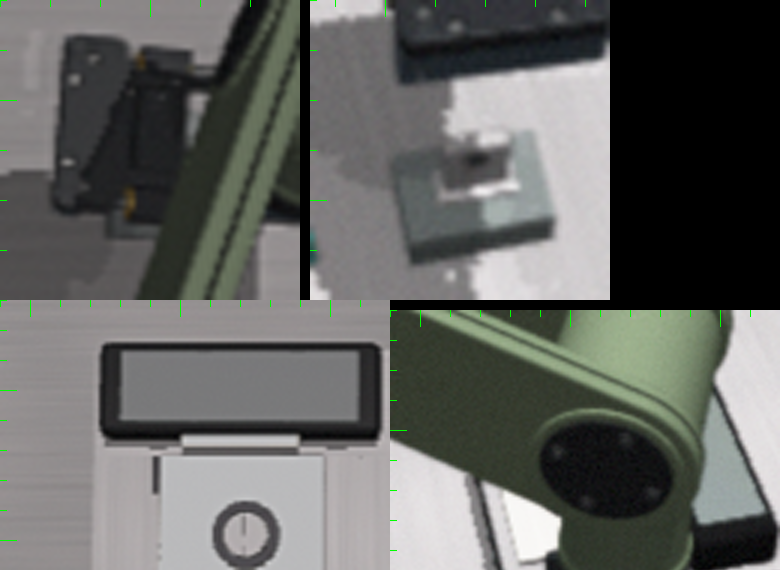

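Call:
send_rows(targets="-0.003 -0.002 0.03 0 0 0 60;-0.003 -0.002 0.06 0 0 0 60;-0.003 -0.002 0.075 0 0 0 60;-0.003 -0.002 0.075 0 0 0 60;-0.003 -0.002 0.075 0 0 0 60")

```text
time_s: 6.07
ee_pos: [490.7, -221.2, 123.5]
ee_rot: [-179.9, 0.2, 173.9]
force: [-0.8, -1.2, 1.0]
gripper_width: 54.8
gripper_force: 0.0
```

```bash
python3 -c "
from h import *
plan([485.3,-219.2,35],173.5);
t=grab('top')
# collar fit
import itertools
g=cv2.cvtColor(t['image'],cv2.COLOR_BGR2GRAY)[180:216,254:290]
m=(g<125).astype(np.uint8)
n,l,st,c=cv2.connectedComponentsWithStats(m)
for i in range(1,n): print(st[i],c[i]+[254,180])
np.set_printoptions(linewidth=250);print(g[2:34,2:34])
"
```

```text
shift [0.0059 0.0015 0.0885] rot [-0.08  0.22  0.37] | at [ 490.7 -221.2  123.5] [-179.92    0.22  173.87] F [-0.8 -1.2  1. ] t 6.07 j [ -25.   19.  102.   -0.   58. -109.] w 54.8
[  7   7  22  23 233] [271.39914163 198.20171674]
[[186 185 186 ... 185 186 185]
 [186 186 185 ... 186 185 186]
 [186 186 186 ... 186 186 186]
 ...
 [186 186 186 ... 186 186 186]
 [186 186 185 ... 185 185 186]
 [185 186 185 ... 185 185 185]]
```

Call:
send_rows(targets="0.006 0.001 0.03 0 0 0 60;0.006 0.001 0.06 0 0 0 60;0.006 0.001 0.08 0 0 0 60;0.006 0.001 0.088 0 0 0 60;0.006 0.001 0.088 0 0 0 60;0.006 0.001 0.088 0 0 0 60")

```text
time_s: 6.62
ee_pos: [484.7, -219.9, 35.0]
ee_rot: [-179.9, 0.2, 173.8]
force: [-0.4, 0.2, 0.1]
gripper_width: 54.7
gripper_force: 0.0
```

```bash
python3 -c "
from h import *
plan([485.3,-219.2,35],173.5)"
```

```text
shift [-0.0006  0.0008 -0.    ] rot [-0.07  0.19  0.33] | at [ 484.7 -219.9   35. ] [-179.93    0.19  173.83] F [-0.4  0.2  0.1] t 6.62 j [ -26.   25.  109.   -0.   46. -109.] w 54.7
```

Call:
send_rows(targets="0 0 0 0 0 0 0;0 0 0 0 0 0 0;0 0 0 0 0 0 0;0 0 0 0 0 0 0;0 0 0 0 0 0 0;0 0 0 0 0 0 0;0 0 0 0 0 0 0;0 0 0 0 0 0 0", grip_force=45)

```text
time_s: 7.28
ee_pos: [483.0, -219.2, 33.2]
ee_rot: [-180.0, 0.0, 173.8]
force: [-0.5, 0.1, 0.5]
gripper_width: 9.4
gripper_force: 45.0
```

Call:
send_rows(targets="0 0 -0.02 0 0 0 0;0 0 -0.04 0 0 0 0;0 0 -0.08 0 0 0 0;0 0 -0.12 0 0 0 0;0 0 -0.16 0 0 0 0;0 0 -0.18 0 0 0 0;0 0 -0.18 0 0 0 0;0 0 -0.18 0 0 0 0")

```text
time_s: 7.95
ee_pos: [483.1, -219.3, 213.8]
ee_rot: [-180.0, 0.1, 173.8]
force: [0.1, 0.7, -0.8]
gripper_width: 10.2
gripper_force: 45.0
```

```bash
python3 -c "
from h import *
t=grab('top')
P=onz(t,271.4,198.2,105);Q=onz(t,271.9,198.7,105);print(P,Q)
plan([P[0],P[1],225],179)
def slot(f):pass
g=cv2.cvtColor(t['image'],cv2.COLOR_BGR2GRAY)
np.set_printoptions(linewidth=250);print(g[190:208,262:282])
# other marks: key pocket
"
```

```text
[526.25753462 122.44691553 105.        ] [524.95506718 121.17863238 105.        ]
shift [-0.007   0.3441 -0.0127] rot [ 0.03 -0.1  -5.18] | at [ 482.2 -218.9  212.1] [ 1.7997e+02 -1.0000e-01  1.7382e+02] F [-0.6  0.1 -2. ] t 8.0 j [ -26.   14.   96.   -0.   70. -109.] w 9.8
[[188 162  98  74  71  71  68  65  72  73  80  72  69  72  74  72  70  88 141 187]
 [163  97  71  73  71  67  91 138 168 161 182 168 131  91  70  72  74  72 103 162]
 [109  73  73  71  84 138 177 178 160 138 179 180 178 167 130  79  74  74  73 124]
 [ 86  74  74  84 138 176 181 177 156 134 175 176 177 178 168 130  84  76  74  90]
 [ 78  75  77 121 175 178 175 174 155 133 175 175 174 176 177 168 128  78  76  82]
 [ 73  70  93 149 177 176 174 175 154 134 176 176 174 175 176 170 136  85  76  76]
 [ 74  71 114 176 178 173 174 174 155 134 175 176 174 174 175 178 160 103  76  74]
 [ 74  73 117 177 176 173 174 175 155 136 175 174 175 174 175 176 163 107  76  76]
 [ 73  73 118 177 176 173 173 174 165 156 176 174 174 174 176 178 171 132  78  74]
 [ 73  74 117 178 178 174 174 174 174 175 176 174 175 174 176 178 159 105  76  75]
 [ 73  72 108 168 177 175 173 174 175 176 176 174 174 175 178 169 131  83  76  74]
 [ 75  70  81 134 175 176 174 173 174 174 176 174 175 176 176 158 105  78  77  72]
 [ 74  75  75 107 159 176 177 174 164 156 175 175 177 178 162 103  63  75  76  79]
 [ 89  74  76  83 122 164 176 179 167 156 178 179 178 174 150  78  70  78  72  86]
 [133  77  72  74  97 128 150 173 165 158 178 176 157 107  73  72  76  75  72 126]
 [168 103  73  72  77  88  88  81  97 111 124 104  76  72  73  78  76  67  82 146]
 [189 166 103  83  75  77  78  76  74  76  78  77  77  78  79  76  78  98 146 187]
 [188 190 180 139  75  71  74  79  78  78  76  78  77  74  70  70 128 189 191 189]]
```

Call:
send_rows(targets="-0.007 0.344 -0.012 0 0 -5.2 0;-0.007 0.344 -0.012 0 0 -5.2 0;-0.007 0.344 -0.012 0 0 -5.2 0;-0.007 0.344 -0.012 0 0 -5.2 0;-0.007 0.344 -0.012 0 0 -5.2 0;-0.007 0.344 -0.012 0 0 -5.2 0;-0.007 0.344 -0.012 0 0 -5.2 0;-0.007 0.344 -0.012 0 0 -5.2 0;-0.007 0.344 -0.012 0 0 -5.2 0;-0.007 0.344 0.02 0 0 -5.2 0;-0.007 0.344 0.06 0 0 -5.2 0;-0.007 0.344 0.06 0 0 -5.2 0")

```text
time_s: 9.0
ee_pos: [520.3, 120.8, 144.4]
ee_rot: [-179.7, -1.1, 179.1]
force: [-1.4, -0.2, -0.8]
gripper_width: 9.8
gripper_force: 45.0
```

```bash
python3 -c "
from h import *
plan([526.3,122.4,135],179)
plan([526.3,122.4,135],179)
s=grab('side');t=grab('top')
cv2.imwrite('pics/p5.png',np.hstack([crop(s,285,135,60,60,6),crop(t,240,165,60,60,6)]))
st=env.state()
print(st['ee_pos'],proj(s,st['ee_pos']-[0,0,22.2]),proj(s,[526.3,122.4,105]))
"
```

```text
shift [-0.0061  0.0018  0.0093] rot [-0.27 -1.08  0.07] | at [520.3 120.8 144.4] [-179.73   -1.08  179.07] F [-1.4 -0.2 -0.8] t 9.0 j [ 12.  18. 100.  -0.  62. -77.] w 9.8
shift [-0.0061  0.0018  0.0093] rot [-0.27 -1.08  0.07] | at [520.3 120.8 144.4] [-179.73   -1.08  179.07] F [-1.4 -0.2 -0.8] t 9.0 j [ 12.  18. 100.  -0.  62. -77.] w 9.8
[525.32730644 121.32761058 151.06438213] [[298.86097937 163.03896281]] [[299.35011833 168.87653782]]
```

View pics/p5.png

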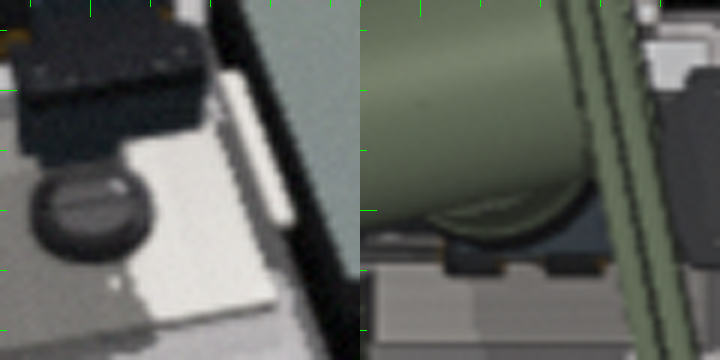

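```bash
python3 -c "
from h import *
plan([526.8,122.4,130],179)"
```

```text
shift [-0.0016  0.0011  0.0211] rot [-0.09 -0.35  0.  ] | at [525.3 121.3 151.1] [-179.91   -0.35  179.  ] F [-0.2  0.2 -0.3] t 9.1 j [ 12.  18. 100.  -0.  63. -77.] w 9.6
```

Call:
send_rows(targets="-0.001 0.001 0.008 0 0 0 0;-0.001 0.001 0.016 0 0 0 0;-0.001 0.001 0.020 0 0 0 0;-0.001 0.001 0.020 0 0 0 0;-0.001 0.001 0.020 0 0 0 0")

```text
time_s: 9.52
ee_pos: [528.2, 122.9, 133.5]
ee_rot: [180.0, 0.0, 179.0]
force: [-0.3, -0.2, -0.0]
gripper_width: 9.8
gripper_force: 45.0
```

```bash
python3 -c "
from h import *
plan([526.8,122.4,130],179)"
```

```text
shift [ 0.0014 -0.0005  0.0035] rot [0.   0.03 0.  ] | at [528.2 122.9 133.5] [1.80e+02 3.00e-02 1.79e+02] F [-0.3 -0.2 -0. ] t 9.52 j [ 12.  19. 101.  -0.  60. -77.] w 9.8
```

Lower to just touch.

Call:
send_rows(targets="0.001 -0.0005 0.003 0 0 0 0;0.001 -0.0005 0.005 0 0 0 0;0.001 -0.0005 0.006 0 0 0 0;0.001 -0.0005 0.007 0 0 0 0;0.001 -0.0005 0.007 0 0 0 0;0.001 -0.0005 0.007 0 0 0 0")

```text
time_s: 10.02
ee_pos: [527.0, 122.5, 126.1]
ee_rot: [-180.0, 0.0, 179.0]
force: [-0.1, -0.1, -0.2]
gripper_width: 9.6
gripper_force: 45.0
```

Call:
send_rows(targets="0 0 0.001 0 0 0 0;0 0 0.002 0 0 0 0;0 0 0.002 0 0 0 0;0 0 0.002 0 0 0 0")

```text
time_s: 10.35
ee_pos: [526.9, 122.5, 124.1]
ee_rot: [-180.0, -0.0, 179.0]
force: [0.8, -0.6, -1.2]
gripper_width: 10.0
gripper_force: 45.0
```

Call:
send_rows(targets="0 0 0.001 0 0 0 0;0 0 0.002 0 0 0 0;0 0 0.002 0 0 0 0;0 0 0.002 0 0 0 0")

```text
time_s: 10.68
ee_pos: [526.9, 122.5, 122.1]
ee_rot: [-180.0, -0.0, 179.0]
force: [-1.3, 0.3, 0.3]
gripper_width: 9.6
gripper_force: 45.0
```

Call:
send_rows(targets="-0.002 0 0 0 0 0 0;-0.004 0 0 0 0 0 0;-0.005 0 0 0 0 0 0;-0.006 0 0 0 0 0 0;-0.006 0 0 0 0 0 0")

```text
time_s: 11.1
ee_pos: [532.8, 122.4, 122.1]
ee_rot: [-180.0, -0.0, 179.0]
force: [-1.9, -0.0, 0.9]
gripper_width: 9.5
gripper_force: 45.0
```

Call:
send_rows(targets="-0.001 0 0 0 0 0 0;-0.001 0 0 0 0 0 0;-0.001 0 0 0 0 0 0")

```text
time_s: 11.35
ee_pos: [533.0, 122.4, 122.0]
ee_rot: [-180.0, -0.1, 179.0]
force: [-3.0, 0.3, 0.9]
gripper_width: 9.9
gripper_force: 45.0
```

Call:
send_rows(targets="-0.001 0 0 0 0 0 0;-0.001 0 0 0 0 0 0;-0.001 0 0 0 0 0 0")

```text
time_s: 11.6
ee_pos: [533.2, 122.4, 121.9]
ee_rot: [-180.0, -0.2, 179.0]
force: [-5.9, 0.3, 2.1]
gripper_width: 9.9
gripper_force: 45.0
```

Call:
send_rows(targets="0.004 0 0 0 0 0 0;0.008 0 0 0 0 0 0;0.011 0 0 0 0 0 0;0.014 0 0 0 0 0 0;0.015 0 0 0 0 0 0;0.016 0 0 0 0 0 0;0.016 0 0 0 0 0 0")

```text
time_s: 12.18
ee_pos: [519.0, 122.6, 122.2]
ee_rot: [-180.0, 0.0, 179.0]
force: [-0.7, 0.6, 0.1]
gripper_width: 9.3
gripper_force: 45.0
```

Call:
send_rows(targets="0.001 0 0 0 0 0 0;0.001 0 0 0 0 0 0;0.001 0 0 0 0 0 0")

```text
time_s: 12.43
ee_pos: [518.1, 122.7, 122.1]
ee_rot: [-180.0, 0.0, 179.0]
force: [-0.0, 0.0, -0.1]
gripper_width: 9.7
gripper_force: 45.0
```

Call:
send_rows(targets="0.001 0 0 0 0 0 0;0.001 0 0 0 0 0 0;0.001 0 0 0 0 0 0")

```text
time_s: 12.68
ee_pos: [517.0, 122.7, 122.1]
ee_rot: [-180.0, 0.0, 179.0]
force: [-0.1, 0.4, -0.7]
gripper_width: 9.7
gripper_force: 45.0
```

Call:
send_rows(targets="0.001 0 0 0 0 0 0;0.0015 0 0 0 0 0 0;0.0015 0 0 0 0 0 0")

```text
time_s: 12.93
ee_pos: [515.3, 122.7, 122.1]
ee_rot: [-180.0, -0.0, 179.0]
force: [-0.4, 0.1, -1.0]
gripper_width: 9.9
gripper_force: 45.0
```

Call:
send_rows(targets="0.001 0 0 0 0 0 0;0.0015 0 0 0 0 0 0;0.0015 0 0 0 0 0 0")

```text
time_s: 13.18
ee_pos: [514.6, 122.7, 122.3]
ee_rot: [180.0, 0.1, 179.0]
force: [1.0, 0.0, -1.9]
gripper_width: 10.0
gripper_force: 45.0
```

Call:
send_rows(targets="-0.004 0 0 0 0 0 0;-0.008 0 0 0 0 0 0;-0.0095 0 0 0 0 0 0;-0.0095 0 0.001 0 0 0 0;-0.0095 0 0.002 0 0 0 0;-0.0095 0 0.003 0 0 0 0;-0.0095 0 0.003 0 0 0 0", grip_force=60)

```text
time_s: 13.77
ee_pos: [524.1, 122.6, 120.0]
ee_rot: [180.0, 0.1, 179.0]
force: [-1.0, -0.7, 5.7]
gripper_width: 9.3
gripper_force: 60.0
```

Call:
send_rows(targets="0 0 0.001 0 0 0 0;0 0 0.002 0 0 0 0;0 0 0.002 0 0 0 0;0 0 0.002 0 0 0 0")

```text
time_s: 14.1
ee_pos: [524.1, 122.6, 118.5]
ee_rot: [180.0, 0.1, 179.0]
force: [-2.1, -0.7, 6.5]
gripper_width: 9.6
gripper_force: 60.0
```

Call:
send_rows(targets="0 0 0.001 0 0 0 0;0 0 0.002 0 0 0 0;0 0 0.003 0 0 0 0;0 0 0.004 0 0 0 0;0 0 0.0045 0 0 0 0;0 0 0.0045 0 0 0 0")

```text
time_s: 14.6
ee_pos: [524.2, 122.7, 115.8]
ee_rot: [180.0, 0.2, 179.0]
force: [-4.8, -0.7, 17.6]
gripper_width: 9.8
gripper_force: 60.0
```

Call:
send_rows(targets="0.0001 0.0003 0 0 0 6 0;0.0001 0.0006 0 0 0 12 0;0 0.0009 0 0 0 18 0;-0.0001 0.0011 0 0 0 24 0;-0.0002 0.0014 0 0 0 30 0;-0.0002 0.0014 0 0 0 30 0")

```text
time_s: 15.1
ee_pos: [525.0, 124.6, 115.8]
ee_rot: [179.8, 0.2, 148.8]
force: [-2.3, 0.3, 16.5]
gripper_width: 9.8
gripper_force: 60.0
```

```bash
python3 -c "
from h import *
s=env.state();print(s['force'],s['torque'],s['ee_pos'],s['ee_rot'])"
```

```text
[-2.30864416  0.34921068 16.52484919] [0.08967746 0.37429546 0.03618457] [525.02046452 124.63914579 115.84016148] [179.79056609   0.183282   148.82323992]
```

Call:
send_rows(targets="0 0.0003 0 0 0 6 0;-0.0001 0.0006 0 0 0 12 0;-0.0001 0.0009 0 0 0 18 0;-0.0002 0.0011 0 0 0 24 0;-0.0004 0.0014 0 0 0 30 0;-0.0004 0.0014 0 0 0 30 0")

```text
time_s: 15.6
ee_pos: [526.3, 126.0, 115.8]
ee_rot: [179.7, 0.0, 118.8]
force: [-2.8, 2.2, 15.6]
gripper_width: 9.4
gripper_force: 60.0
```

Call:
send_rows(targets="0 0.0003 0 0 0 6 0;-0.0001 0.0006 0 0 0 12 0;-0.0001 0.0009 0 0 0 18 0;-0.0002 0.0011 0 0 0 24 0;-0.0004 0.0014 0 0 0 30 0;-0.0004 0.0014 0 0 0 32 0;-0.0004 0.0014 0 0 0 32 0")

```text
time_s: 16.18
ee_pos: [528.5, 126.5, 115.9]
ee_rot: [179.6, -0.2, 86.9]
force: [-0.1, 1.2, 15.3]
gripper_width: 9.6
gripper_force: 60.0
```

```bash
python3 -c "
from h import *
s=env.state();print(s['force'],s['torque'],s['ee_pos'],s['ee_rot'])"
```

```text
[-0.07947484  1.22992507 15.2701439 ] [0.27566162 0.03533895 0.04671805] [528.5492279  126.50861272 115.90277152] [ 1.79612201e+02 -1.71540867e-01  8.69393736e+01]
```

Call:
send_rows(targets="0 0 0 0 0 2 0;0 0.0001 0 0 0 4 0;0 0.0001 0 0 0 4 0")

```text
time_s: 16.43
ee_pos: [528.9, 126.5, 115.9]
ee_rot: [179.6, -0.2, 83.0]
force: [-0.3, 1.8, 13.9]
gripper_width: 9.9
gripper_force: 60.0
```

```bash
python3 -c "
from h import *
s=env.state();print(s['force'],s['torque'],s['ee_pos'],s['ee_rot'])"
```

```text
[-0.25982075  1.75158257 13.94088782] [ 0.26482581 -0.0509759   0.11898547] [528.8519851  126.48948441 115.92187009] [179.59617631  -0.19639398  82.9688503 ]
```

Call:
send_rows(targets="0 0 0 0 0 2 0;0 0 0 0 0 2 0;0 0 0 0 0 2 0")

```text
time_s: 16.68
ee_pos: [529.0, 126.5, 115.9]
ee_rot: [179.6, -0.2, 81.1]
force: [0.8, 1.5, 13.6]
gripper_width: 9.6
gripper_force: 60.0
```

```bash
python3 -c "
from h import *
s=env.state();print(s['force'],s['torque'],s['ee_pos'],s['ee_rot'])"
```

```text
[ 0.77497904  1.54557677 13.62205272] [ 0.25165353 -0.02189619  0.35052082] [528.95582403 126.45885686 115.91372126] [179.58729827  -0.20387567  81.0655501 ]
```

Call:
send_rows(targets="0 0 0 0 0 -2 0;0 0 -0.002 0 0 -3 0;0 0 -0.004 0 0 -3 0;0 0 -0.006 0 0 -4 0;0 0 -0.009 0 0 -5 0;0 0 -0.013 0 0 -5 0;0 0 -0.02 0 0 -5 0;0 0 -0.04 0 0 -5 0;0 0 -0.07 0 0 -5 0;0 0 -0.1 0 0 -5 0;0 0 -0.1 0 0 -5 0")

```text
time_s: 17.6
ee_pos: [528.3, 125.7, 218.3]
ee_rot: [179.5, -0.1, 86.0]
force: [0.7, -0.1, -0.8]
gripper_width: 9.6
gripper_force: 60.0
```

```bash
python3 -c "
from h import *
plan([490,-100,240],160);print('final');plan([483.1,-219.2,130],175)
s=env.state();print(s['force'],s['torque'])"
```

```text
shift [-0.2278 -0.0223 -0.0224] rot [  0.48   0.18 -74.01] | at [528.3 125.7 218.3] [ 1.7954e+02 -1.4000e-01  8.5990e+01] F [ 0.7 -0.1 -0.8] t 17.6 j [12. 15. 94.  0. 71. 16.] w 9.6
final
shift [-0.3475 -0.0217  0.0873] rot [  0.47   0.25 -89.01] | at [528.3 125.7 218.3] [ 1.7954e+02 -1.4000e-01  8.5990e+01] F [ 0.7 -0.1 -0.8] t 17.6 j [12. 15. 94.  0. 71. 16.] w 9.6
[ 0.66888663 -0.05319004 -0.77182161] [ 0.0688751  -0.08761792 -0.03725065]
```

Call:
send_rows(targets="-0.3475 -0.022 0 0.5 0.2 -88 0;-0.3475 -0.022 0 0.5 0.2 -88 0;-0.3475 -0.022 0 0.5 0.2 -88 0;-0.3475 -0.022 0 0.5 0.2 -88 0;-0.3475 -0.022 0 0.5 0.2 -88 0;-0.3475 -0.022 0 0.5 0.2 -88 0;-0.3475 -0.022 0 0.5 0.2 -88 0;-0.3475 -0.022 0 0.5 0.2 -88 0;-0.3475 -0.022 0 0.5 0.2 -88 0;-0.3475 -0.022 0 0.5 0.2 -88 0;-0.3475 -0.022 0 0.5 0.2 -88 0;-0.3475 -0.022 0 0.5 0.2 -88 0")

```text
time_s: 18.6
ee_pos: [478.5, -220.5, 211.5]
ee_rot: [-179.8, -0.6, 165.5]
force: [-0.0, -0.1, -1.0]
gripper_width: 9.9
gripper_force: 60.0
```

Call:
send_rows(targets="0 0 0 0 0 -1.5 0;0 0 0 0 0 -2 0;0 0 0 0 0 -2 0")

```text
time_s: 18.85
ee_pos: [479.3, -219.5, 212.0]
ee_rot: [-179.8, -0.5, 167.3]
force: [0.2, 0.2, -1.9]
gripper_width: 9.7
gripper_force: 60.0
```

```bash
python3 -c "
from h import *
plan([483,-219.4,60],174.5)
t=grab('top');s=grab('side')
cv2.imwrite('pics/p6.png',np.hstack([crop(t,240,165,60,70,6),crop(s,280,225,70,75,5)[:420,:350] if 0 else cv2.resize(crop(s,285,220,60,70,6),(360,420))]))
np.set_printoptions(linewidth=250);print(cv2.cvtColor(t['image'],cv2.COLOR_BGR2GRAY)[190:208,262:282])"
```

```text
shift [-0.005   0.0013  0.152 ] rot [-0.14 -0.55 -7.19] | at [ 479.3 -219.5  212. ] [-179.83   -0.54  167.31] F [ 0.2  0.2 -1.9] t 18.85 j [ -26.   14.   96.   -0.   71. -103.] w 9.7
[[189 163  98  74  71  72  67  66  76  78  79  73  68  70  74  70  70  88 142 188]
 [164  97  72  75  69  67  92 136 175 181 180 167 127  78  65  73  75  72 104 163]
 [110  74  74  71  84 137 176 169 162 177 178 179 177 164 122  79  73  74  73 126]
 [ 85  75  75  84 138 177 179 176 174 174 175 175 176 178 167 131  84  75  75  89]
 [ 78  74  81 124 176 178 175 175 174 174 173 174 174 176 178 169 131  79  75  83]
 [ 72  73  99 157 179 177 176 175 176 176 176 176 177 176 179 180 158  87  74  76]
 [ 74  72 112 174 174 170 170 170 170 170 171 172 171 171 172 174 154  85  73  75]
 [ 76  71  84 121 118 116 115 115 116 115 115 115 115 115 117 129 140 108  76  76]
 [ 74  74 119 178 179 177 176 176 177 176 175 175 176 175 176 178 182 157  83  75]
 [ 74  74 116 177 180 177 176 176 176 175 177 176 177 176 178 180 163 108  75  75]
 [ 74  69  82 141 176 176 174 174 174 175 174 175 174 176 178 177 153  86  75  76]
 [ 76  72  79 131 176 177 175 173 174 174 175 173 173 177 178 163 108  79  75  72]
 [ 75  75  77 107 158 177 176 175 175 175 174 167 159 178 178 148  71  74  76  80]
 [ 89  74  75  75 111 165 178 177 178 178 179 178 175 167 133  91  71  77  71  87]
 [133  77  73  73  83 124 157 157 174 176 176 167 138 103  69  71  76  76  72 126]
 [169 103  72  74  75  86  91  76  99 102 102  96  82  74  74  77  76  67  82 145]
 [189 166 103  84  75  79  78  75  75  75  75  77  79  81  80  77  77  97 145 187]
 [189 190 180 140  75  71  75  77  77  79  78  79  77  75  69  70 129 190 191 190]]
```

View pics/p6.png

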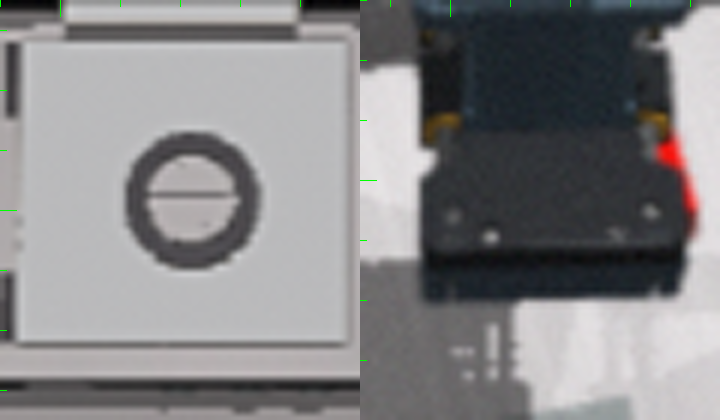

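Call:
send_rows(targets="-0.003 0.001 0.03 0 0 -6 0;-0.003 0.001 0.07 0 0 -6 0;-0.003 0.001 0.11 0 0 -6 0;-0.003 0.001 0.13 0 0 -6 0;-0.003 0.001 0.13 0 0 -6 0;-0.003 0.001 0.13 0 0 -6 0;-0.003 0.001 0.13 0 0 -6 0")

```text
time_s: 19.53
ee_pos: [483.7, -220.3, 84.2]
ee_rot: [-179.8, -0.3, 173.3]
force: [0.3, 0.7, -0.2]
gripper_width: 9.7
gripper_force: 60.0
```

```bash
python3 -c "
from h import *
plan([483,-219.4,52],174.5)"
```

```text
shift [0.0006 0.001  0.0322] rot [-0.22 -0.26 -1.15] | at [ 483.7 -220.3   84.2] [-179.78   -0.26  173.35] F [ 0.3  0.7 -0.2] t 19.53 j [ -26.   21.  106.   -0.   53. -109.] w 9.7
```

Call:
send_rows(targets="0.0006 0.001 0.016 -0.2 -0.2 -1 0;0.0006 0.001 0.034 -0.2 -0.2 -1 0;0.0006 0.001 0.038 -0.2 -0.2 -1 0;0.0006 0.001 0.041 -0.2 -0.2 -1 0;0.0006 0.001 0.041 -0.2 -0.2 -1 0")

```text
time_s: 19.95
ee_pos: [482.4, -219.2, 42.7]
ee_rot: [180.0, -0.1, 174.3]
force: [0.1, -0.6, -0.2]
gripper_width: 9.8
gripper_force: 60.0
```

Call:
send_rows(targets="0 0 0.003 0 0 0 0;0 0 0.006 0 0 0 0;0 0 0.008 0 0 0 0;0 0 0.008 0 0 0 0")

```text
time_s: 20.28
ee_pos: [481.5, -218.7, 33.6]
ee_rot: [180.0, -0.2, 174.4]
force: [-0.3, -0.3, -0.9]
gripper_width: 9.5
gripper_force: 60.0
```

Call:
send_rows(targets="-0.001 0 0.0005 0 0 0 0;-0.001 0 0.001 0 0 0 0;-0.001 0 0.001 0 0 0 0")

```text
time_s: 20.53
ee_pos: [482.3, -218.9, 33.3]
ee_rot: [180.0, -0.2, 174.4]
force: [-2.1, 0.4, 5.0]
gripper_width: 9.9
gripper_force: 60.0
```

Contact at the original seated height; release gradually and back off.

Call:
send_rows(targets="0 0 -0.0008 0 0 0 60;0 0 -0.0008 0 0 0 60;0 0 -0.0008 0 0 0 60;0 0 -0.0008 0 0 0 60;0 0 -0.0008 0 0 0 60;0 0 -0.0008 0 0 0 60;0 0 -0.02 0 0 0 60;0 0 -0.05 0 0 0 60;0 0 -0.09 0 0 0 60;0 0 -0.13 0 0 0 60;0 0 -0.17 0 0 0 60;0 0 -0.19 0 0 0 60")

```text
time_s: 21.53
ee_pos: [484.9, -219.9, 227.8]
ee_rot: [-179.9, 0.2, 174.4]
force: [0.9, 0.7, -0.2]
gripper_width: 55.0
gripper_force: 0.0
```

Call:
send_rows(targets="0.12 -0.2 -0.05 0 0 0 60;0.12 -0.2 -0.05 0 0 0 60;0.12 -0.2 -0.05 0 0 0 60;0.12 -0.2 -0.05 0 0 0 60;0.12 -0.2 -0.05 0 0 0 60;0.12 -0.2 -0.05 0 0 0 60;0.12 -0.2 -0.05 0 0 0 60;0.12 -0.2 -0.05 0 0 0 60;0.12 -0.2 -0.05 0 0 0 60")

```text
time_s: 22.28
ee_pos: [344.4, -405.8, 272.5]
ee_rot: [179.9, -0.2, 174.3]
force: [-0.5, 0.7, 0.3]
gripper_width: 54.8
gripper_force: 0.0
```

```bash
python3 -c "
from h import *
t=grab('top');s=grab('side')
im=np.zeros((590,780,3),np.uint8)
im[:300,:300]=crop(t,375,185,50,50,6);im[:300,310:670]=crop(s,285,265,60,50,6)
im[310:590,:390]=crop(t,190,110,130,140,3)[70:350]; im[310:590,390:780]=crop(s,240,80,130,140,3)[100:380]
cv2.imwrite('pics/p7.png',im)
plan([480,-220,100],172)"
```

```text
shift [-0.1173  0.1972  0.1724] rot [ 0.1  -0.25  2.44] | at [ 344.9 -405.3  272.5] [179.9   -0.25 174.44] F [ 0.6 -0.3 -0.3] t 22.38 j [ -51.   13.   89.   -0.   79. -135.] w 54.6
```

View pics/p7.png

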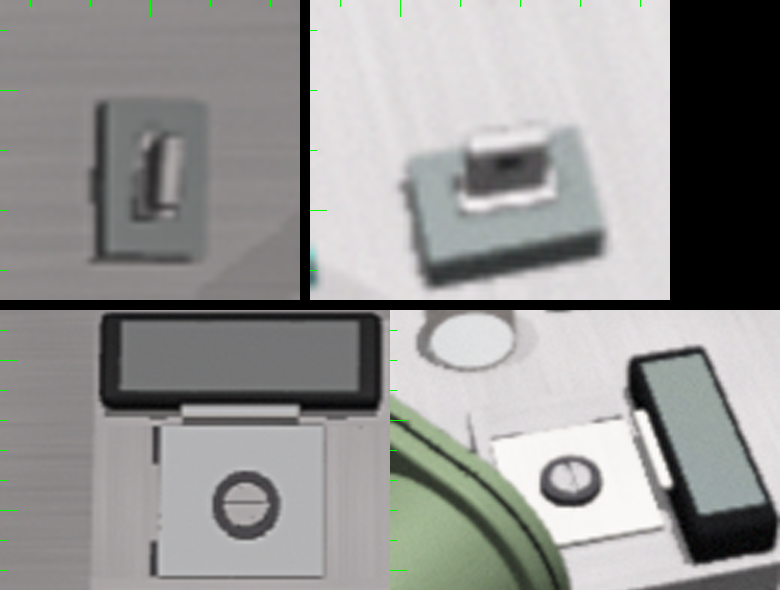

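The key stands upright and fully seated in the grey holder (top view about 402,214). The lid is shut, and the fastener is flush with its slot along the machine's y axis (top view about 271,198).

```bash
python3 -c "
from h import *
print(env.job_done())"
```

```text
the job is handed in; nothing more can be done
None
```

The filter hatch is shut and its fastener is locked and flush. The key is back upright and fully down in the grey holder, the other things on the bench were left alone, and the job was handed in at about 22 s; no verdict came back.

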